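Close up the bead station

TASK

The violet and teal beading is finished: with the fingertips, push the violet drawer and the teal drawer fully home into their cassettes, and push the sequin box's lid over and down until it lies shut. Leave the gold drawer standing open just as it is, and do not pick up or shift the spools, thimble, jar, needle case or scissors.

Things in the scene. Friction and masses are not known exactly. Their poses are not given: they have to be found in the camera images.
- violet_drawer (a joint): how far the violet drawer is out, m: 0 fully home (front against the case), 0.09 at most. Needs about 1.5 N, stays where left. Its case is fixed, wooden, 130 mm deep, 90 wide, 70 high, with a violet plate on top; its open end is 8 mm behind the outer face of a fully shut front.
- violet_front (a point): centre of the outer face of the violet drawer front, moving with the drawer. x axis: level, the way the drawer goes in; y along the front; z up. The front is a plain upright panel 86 mm wide, 62 high (5 to 67 above the table), 8 thick, no handle; the open tray behind it (beads glued to its floor) is 74 wide.
- teal_drawer (a joint): how far the teal (blue-green) drawer is out, m: 0 fully home (front against the case), 0.09 at most. Needs about 1.5 N, stays where left. Its case is fixed, wooden, 130 mm deep, 90 wide, 70 high, with a teal (blue-green) plate on top; its open end is 8 mm behind the outer face of a fully shut front.
- teal_front (a point): centre of the outer face of the teal (blue-green) drawer front, moving with the drawer. x axis: level, the way the drawer goes in; y along the front; z up. The front is a plain upright panel 86 mm wide, 62 high (5 to 67 above the table), 8 thick, no handle; the open tray behind it (beads glued to its floor) is 74 wide.
- gold_drawer (a joint): how far the gold-yellow drawer is out, m: 0 fully home (front against the case), 0.09 at most. Needs about 1.5 N, stays where left. Its case is fixed, wooden, 130 mm deep, 90 wide, 70 high, with a gold-yellow plate on top; its open end is 8 mm behind the outer face of a fully shut front.
- gold_front (a point): centre of the outer face of the gold-yellow drawer front, moving with the drawer. x axis: level, the way the drawer goes in; y along the front; z up. The front is a plain upright panel 86 mm wide, 62 high (5 to 67 above the table), 8 thick, no handle; the open tray behind it (beads glued to its floor) is 74 wide.
- seq_lid (a joint): angle of the sequin box's lid, rad: 0 shut on the box, 1.57 upright, 1.9 at most; at first it stands open, 1.0 to 1.4. Stiff hinge (0.085 N m): stays where left. Plain lid without knob, off-white with a brass disc and a brass strip along its free edge, 6 mm thick, 104 wide; underside on the hinge line, so a shut lid's top is 61 above the table.
- lid_hinge (a point): middle of the hinge line of the sequin box, on the box (does not move), 55 mm above the table. x axis: level, from the shut lid's free edge towards the hinge; y along the hinge; z up. The box is fixed, dark wood, 120 (x) by 100 (y) by 55 high, open on top, 4 mm walls and floor, and reaches from the hinge to 120 in -x.
- lid_edge (a point): middle of the free edge of the lid, on its outer (upper) face, moves with the lid; 121 mm from the hinge line.
- violet_spool: small wooden spool of violet thread standing in a gap of the row of cassettes and box, 24 mm diameter, 42 high; origin at the centre of its underside. Only to be left alone.
- gold_spool: small wooden spool of gold thread standing in a gap of the row of cassettes and box, 24 mm diameter, 42 high; origin at the centre of its underside. Only to be left alone.
- thimble: brass thimble, 21 mm diameter, 24 high, standing inside the sequin box on its floor; origin at the centre of its underside. Only to be left alone.
- bead_jar: round jar of blue beads with brass lid, 44 mm diameter, 60 high, beside the row of cassettes, on the robot's right; origin at the centre of its underside. Only to be left alone.
- needle_case: dark wooden needle case, an upright cylinder 16 mm diameter, 75 high, in a gap of the row; origin at the centre of its underside. Only to be left alone.
- scissors: flat gilt embroidery scissors about 110 mm long, 60 wide, 8 high, lying beside the row of cassettes, on the robot's left; origin at the centre of its underside. Only to be left alone.
There are look-alikes about, which are no part of the job. What is shaped like the part that bears teal_drawer but pink is not meant. Leave any pink look-alike of the part that bears violet_drawer alone.

How it is judged:
At the end, for the whole second after the job is handed in: The violet and the teal drawer are within 4 mm of fully home, the lid is within 0.05 rad of shut, the gold drawer is within 8 mm of where it stood, and each loose thing is within 20 mm of where it stood and upright (tilt under 0.6 rad) (value of joint each of violet_drawer, teal_drawer below 0.004 m and value of joint seq_lid below 0.05 rad and distance of gold_front from where it was at the start of the episode below 0.008 m and distance of each of violet_spool, gold_spool, thimble, bead_jar, needle_case, scissors from where it was at the start of the episode below 0.02 m and angle between each of violet_spool, gold_spool, thimble, bead_jar, needle_case, scissors's own z axis and vertical below 0.6 rad); the robot touches nothing.
It fails at once if the gold drawer is moved more than 8 mm (distance of gold_front from where it was at the start of the episode above 0.008 m).
It fails at once if a spool, the thimble, jar, needle case or scissors is lifted, carried or shifted more than 20 mm (distance of any of violet_spool, gold_spool, thimble, bead_jar, needle_case, scissors from where it was at the start of the episode above 0.02 m).
It fails at once if one of them is tipped over (angle between any of violet_spool, gold_spool, thimble, bead_jar, needle_case, scissors's own z axis and vertical above 0.6 rad).
It also fails if it takes over 56 s, if anything falls off the work surface, if the arm or the gripper's body presses on something with over 40 N, if the wrist force passes 120 N, or if a joint passes its speed limit or range.

ROBOT

A 6-joint arm with a two-finger parallel gripper is mounted at the origin on the work surface. World frame = base frame: x ahead of the robot, y to its left, z up, the work surface at z = 0. Lengths are in m, angles in rad, forces in N, time in s.
With the tool pointing down it reaches from about 0.375 to 0.9 m from the base axis. Payload 3.1 kg.
Tool frame: the origin (TCP) lies between the finger pads; the fingertips stand 25 mm ahead of it and the grasp point (between the pads) lies 6 mm ahead of it; z points along the fingers, y is the line along which they close (so a half turn about z gives the same grasp; the last joint's range is limited). The gripper opens to 87 mm and grips with 3 to 60 N. Pads are 19 mm wide; open, the fingers measure 117 mm over their backs; the gripper's body (75 mm by 190 mm) begins 51 mm behind the grasp point.
Start: joints at [1.044, 0.527, 1.433, -0, 1.181, -0.178], TCP at [0.213, 0.588, 0.248] pointing down, gripper open.
Joint ranges: [-3.08, 3.08], [-0.75, 2.2], [0.22, 2.44], [-1.43, 4.57], [0, 2.65], [-2.85, 2.85]. Speed limits (rad/s): [2.79, 2.79, 3.14, 3.14, 3.14, 3.14].

INTERFACE

Orientations are given as [roll, pitch, yaw] about the fixed x, y, z axes, in that order (R = Rz(yaw) Ry(pitch) Rx(roll)).
In Python, from station import r gives the robot as it stands. Calls block until the motion is done:
- r.reach(position, orientation): joint-space move of the TCP to a pose.
- r.servo_line(position, speed=0.15, rot=None): straight line of the TCP; rot=None keeps the orientation; speed is the mean speed in m/s.
- r.movej(angles): joint-space move.
- r.grip(opening, newtons=None): opening from 0.0 (shut) to 1.0 (fully open); newtons is the grip in N (None keeps the last); returns when the fingers have stopped.
- r.dwell(seconds).
- r.inverse_kinematics(position, orientation): joint angles nearest the present ones, or None.
- r.read_camera(name): name is "scene" or "top"; returns (picture, depth): 420x560x3 uint8, blue, green, red; 420x560 float32, m along the optical axis (not along the pixel's ray), 0 where there is no reading.
- r.calibration(name): a dict with "fx", "fy", "cx", "cy" (pixels), "world_to_cam" (4x4, takes a point from world to camera coordinates). Camera axes: x right, y up, looking along -z (the intrinsics and any distortion apply to the point x, -y, -z); pixel columns grow to the right and rows downward; lengths in m; the calibration is good to about 2 mm. A picture is of the moment at which its call begins. calibration takes no time and is no camera call.
A pose or a line that the arm cannot do raises r.PlanningError and nothing moves.
- r.hand_in(): hands the job in; it is judged then, once.
Readings, each from a call of its own:
- r.current_time(): time.
- r.current_joints(): joint angles.
- r.current_qd(): joint speeds.
- r.current_effort(): joint torques, N m.
- r.current_tcp_pos(): TCP position.
- r.current_eef_rot(): TCP orientation.
- r.current_wrist_force(): force on the tool from outside, world axes, zero at the start.
- r.current_ft_torque(): the same for the moment, N m.
- r.current_opening(): opening from 0.0 (shut) to 1.0 (fully open).
- r.current_gripper_force(): force on a finger pad.
Only numpy, scipy, OpenCV 4.12 (cv2) and the standard library are available. Lean on these libraries where they do the work, as an engineer would, in place of code of your own. Each camera call takes 0.05 s, during which the arm holds its last target. There are 200 camera calls.

## Working session

There is one attempt and no reset: what is moved stays moved. The work goes in short steps, each a Python script; the robot and the scene stay as the last script left them, time stands still between calls to the robot, and variables do not carry over. Pictures are saved under pics/ and viewed, at most 10 in all, crops included, and the job is handed in when it is done.

```bash
mkdir -p pics; cat > h.py <<'E'
import numpy as np, cv2
from station import r
def snap(n):
    p,d=r.read_camera(n); np.savez('%s.npz'%n,p=p,d=d); return p,d
def cloud(n):
    z=np.load(n+'.npz'); p,d=z['p'],z['d']; c=r.calibration(n)
    v,u=np.mgrid[:420,:560]
    X=np.stack([(u-c['cx'])/c['fx']*d,-(v-c['cy'])/c['fy']*d,-d,np.ones_like(d)],-1)
    W=X@np.linalg.inv(np.array(c['world_to_cam'])).T
    return p,d,W[...,:3]
E
python3 - <<'E'
from h import *
for n in('scene','top'):
    p,d=snap(n); cv2.imwrite('pics/%s1.png'%n,cv2.resize(p,(784,588)))
    print({k:v for k,v in r.calibration(n).items()})
E
```

```text
{'fx': 414.03583091389714, 'fy': 414.03583091389714, 'cx': 271.5456389218276, 'cy': 207.40986957954897, 'world_to_cam': array([[ 0.40956744,  0.91197273, -0.02366961, -0.20345937],
       [-0.48123206,  0.23801819,  0.84366051,  0.15817496],
       [ 0.77502917, -0.33414529,  0.53635501, -1.53820609],
       [ 0.        ,  0.        ,  0.        ,  1.        ]])}
{'fx': 430.56072004482917, 'fy': 430.56072004482917, 'cx': 280.13046284605, 'cy': 205.47541926078716, 'world_to_cam': array([[ 0.02434917, -0.99939222,  0.02494613, -0.03835648],
       [ 0.98625993,  0.02809278,  0.16279482, -0.47401024],
       [-0.16339669,  0.02063945,  0.98634453, -1.20067694],
       [ 0.        ,  0.        ,  0.        ,  1.        ]])}
```

View pics/scene1.png

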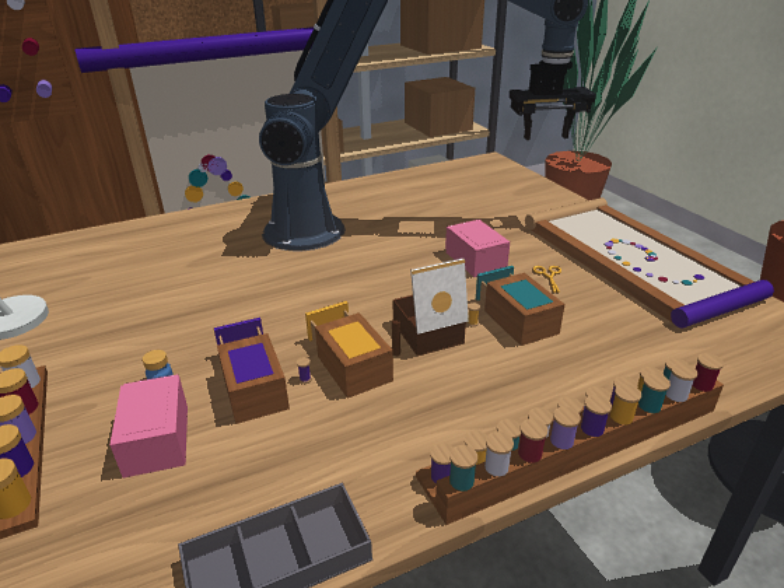

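View pics/top1.png

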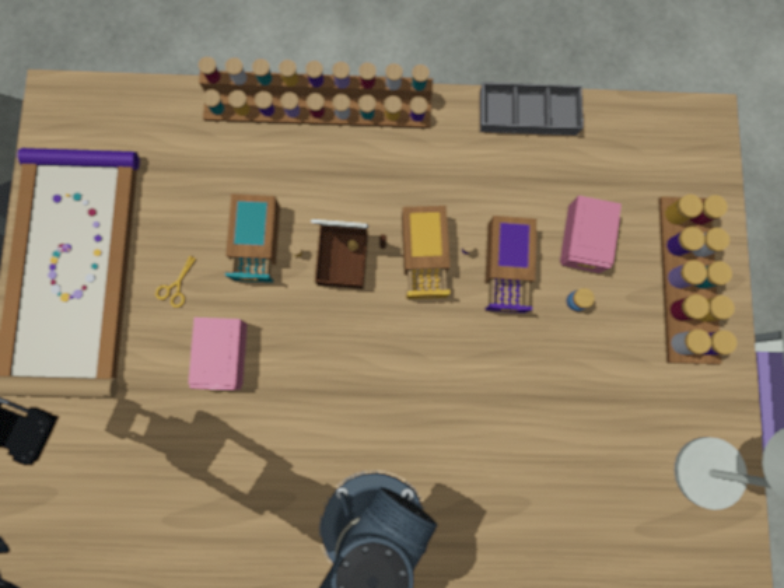

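In both pictures the row is clear. Top-picture pixels (784-wide view):
- **Teal:** case (252,225), front (249,276). The pink case at (215,353) is a look-alike.
- **Violet:** case (513,248), front (509,309). The pink case at (592,233) is a look-alike.
- **Gold:** drawer (427,250), not to be touched.
- **Box:** (342,257), with the lid standing at its far side, (340,223).
- **Other violet items:** the purple rolls and spools are decor.

Next I'll measure and take a close crop.

```bash
python3 - <<'E'
from h import *
p,d,W=cloud('top')
hsv=cv2.cvtColor(p,cv2.COLOR_BGR2HSV)
H,S,V=[hsv[...,i].astype(int) for i in range(3)]
def box(u0,v0,u1,v1):
    m=np.zeros(H.shape,bool); m[int(v0/1.4):int(v1/1.4),int(u0/1.4):int(u1/1.4)]=1; return m
def rect(name,m):
    P=W[m&(d>0)]
    c,s,a=cv2.minAreaRect(P[:,:2].astype(np.float32)); b=cv2.boxPoints((c,s,a))
    print(name,m.sum(),'c',np.round(c,4),'s',np.round(s,4),'a',round(a,1),'z',np.round(np.percentile(P[:,2],[5,50,95]),4)); print(np.round(b,3).tolist())
z=W[...,2]
for n,b in dict(teal=(215,185,290,295),gold=(395,200,462,305),violet=(480,210,548,320),pinkT=(180,310,255,400),box=(305,205,376,295)).items():
    m=box(*b); rect(n+' high',m&(z>.055)&(z<.085)); 
for n,b,h in (('teal',(215,185,290,265),(80,100)),('violet',(480,215,548,285),(122,145)),('gold',(395,205,462,270),(18,30))):
    rect(n+' plate',box(*b)&(H>h[0])&(H<h[1])&(S>120)&(z>.06))
for n,b,h in (('teal',(215,262,290,295),(80,100)),('violet',(480,298,548,322),(122,145)),('gold',(395,285,462,305),(18,30))):
    rect(n+' front',box(*b)&(H>h[0])&(H<h[1])&(S>120)&(z>.05))
rect('lid',box(300,205,380,240)&(z>.09))
# loose
for n,b in dict(jar=(560,280,605,315),needle=(376,232,392,250),vsp=(460,243,482,262),gsp=(294,246,312,264),sc=(150,250,200,310)).items(): rect(n,box(*b)&(z>.006))
# scene lid plane
ps,ds,Ws=cloud('scene')
m=np.zeros(ds.shape,bool); m[int(272/1.4):int(320/1.4),int(420/1.4):int(462/1.4)]=1
P=Ws[m&(Ws[...,2]>.07)]; c=P.mean(0); n=np.linalg.svd(P-c)[2][2]; print('lid plane',c,n,len(P))
i=cv2.resize(p[135:240,150:430],(784,294),interpolation=cv2.INTER_CUBIC)
j=cv2.resize(ps[170:290,140:420],(700,300),interpolation=cv2.INTER_CUBIC)
cv2.imwrite('pics/c2.png',np.vstack([i,np.pad(j,((0,0),(0,84),(0,0)))]))
E
```

```text
teal high 1567 c [0.5701 0.2657] s [0.0922 0.1723] a 88.9 z [0.064  0.0697 0.0738]
[[0.4830000102519989, 0.22100000083446503], [0.6549999713897705, 0.21799999475479126], [0.6570000052452087, 0.3100000023841858], [0.48500001430511475, 0.31299999356269836]]
gold high 1523 c [ 0.5508 -0.093 ] s [0.1858 0.0901] a 3.7 z [0.0649 0.0698 0.0739]
[[0.45500001311302185, -0.05400000140070915], [0.460999995470047, -0.14399999380111694], [0.6460000276565552, -0.13199999928474426], [0.640999972820282, -0.041999999433755875]]
violet high 1552 c [ 0.5308 -0.2697] s [0.091  0.1919] a 87.4 z [0.0647 0.0698 0.0738]
[[0.43299999833106995, -0.3109999895095825], [0.625, -0.3190000057220459], [0.6290000081062317, -0.2290000021457672], [0.43700000643730164, -0.2199999988079071]]
pinkT high 1725 c [0.3312 0.3196] s [0.0915 0.1384] a 89.2 z [0.0651 0.0697 0.0739]
[[0.26100000739097595, 0.2750000059604645], [0.4000000059604645, 0.27300000190734863], [0.4009999930858612, 0.36399999260902405], [0.2630000114440918, 0.3659999966621399]]
box high 89 c [0.5385 0.0804] s [0.0986 0.1201] a 87.4 z [0.0552 0.0566 0.0662
[... 2611 characters left out ...]
99752044678, -0.19300000369548798], [0.5759999752044678, -0.1720000058412552], [0.5490000247955322, -0.17100000381469727]]
gsp 47 c [0.5422 0.1687] s [0.0394 0.0187] a 32.6 z [0.0096 0.0402 0.0445]
[[0.5210000276565552, 0.16599999368190765], [0.531000018119812, 0.15000000596046448], [0.5640000104904175, 0.17100000381469727], [0.5540000200271606, 0.18700000643730164]]
sc 106 c [0.4877 0.4265] s [0.0733 0.129 ] a 88.0 z [0.0062 0.0076 0.0109]
[[0.421999990940094, 0.3919999897480011], [0.5509999990463257, 0.3880000114440918], [0.5529999732971191, 0.460999995470047], [0.42500001192092896, 0.4650000035762787]]
lid plane [0.59376376 0.0775116  0.12060945] [ 0.62050326  0.77749562 -0.10235364] 1005
```

View pics/c2.png

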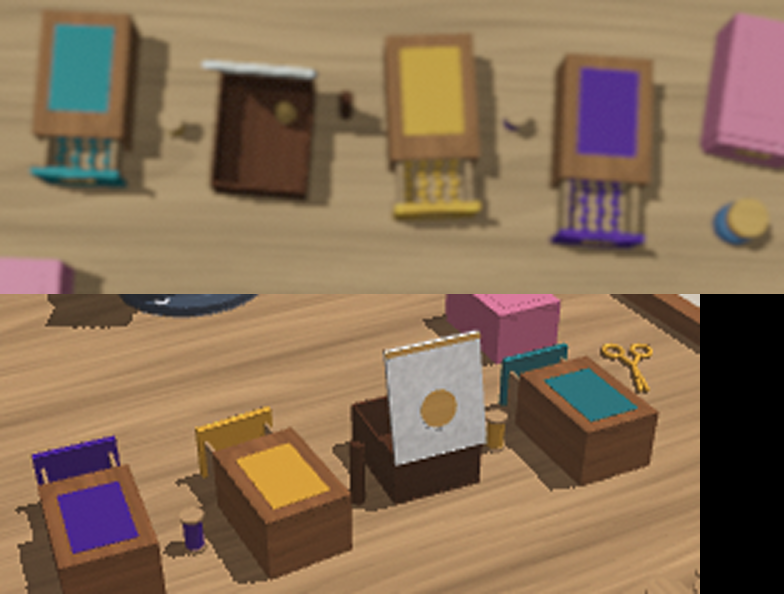

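The crop confirms the choices: teal drawer on the left (front at crop 78,175), violet on the right (front at 598,240), and the lid standing at the box's far side (258,70). The measured sizes match the description (case tops z≈0.070, 90 mm wide). Estimates:
- **Teal:** out about 34 mm, axis yaw −1°.
- **Violet:** out about 54 mm, axis yaw −2.6°.
- **Hinge:** about (0.599, 0.0775), lid at about 1.3 rad.

I'll push teal first.

```bash
cat >> h.py <<'E'
def push(front,yaw,out):
    """closed vertical fingers push a drawer front (xy of outer face centre) along yaw until it stops"""
    a=np.array([np.cos(yaw),np.sin(yaw)]); rot=[np.pi,0,yaw]
    P=lambda s,z:[*(np.array(front)+a*s),z]
    r.reach(P(-.05,.25),rot); r.servo_line(P(-.05,.05),.2)
    f0=np.array(r.current_wrist_force())
    r.servo_line(P(-.022,.05),.1)
    s=-.022; log=[]
    while s<out+.01:
        s+=.003 if s<out-.022 else .0015
        r.servo_line(P(s,.05),.06)
        f=-(np.array(r.current_wrist_force())-f0)[:2]@a; log.append((round(s*1e3,1),round(f,1)))
        if f>12: break
    print(log)
    r.servo_line(P(s-.04,.05),.15); r.servo_line(P(s-.04,.25),.25)
E
python3 - <<'E'
from h import *
r.grip(0.0)
push([.484,.2645],-.018,.034)
print(r.current_time(),r.current_tcp_pos())
E
```

```text
[(-19.0, np.float64(-0.1)), (-16.0, np.float64(-0.1)), (-13.0, np.float64(-0.6)), (-10.0, np.float64(-1.3)), (-7.0, np.float64(-0.0)), (-4.0, np.float64(-0.3)), (-1.0, np.float64(1.1)), (2.0, np.float64(-0.2)), (5.0, np.float64(-1.4)), (8.0, np.float64(-0.2)), (11.0, np.float64(-0.5)), (14.0, np.float64(-0.1)), (15.5, np.float64(-0.4)), (17.0, np.float64(0.7)), (18.5, np.float64(-0.7)), (20.0, np.float64(0.1)), (21.5, np.float64(-0.7)), (23.0, np.float64(1.3)), (24.5, np.float64(2.8)), (26.0, np.float64(6.1)), (27.5, np.float64(8.8)), (29.0, np.float64(10.7)), (30.5, np.float64(13.8))]
12.1417 [0.47416396 0.26430206 0.24906597]
```

Teal stopped exactly where predicted (contact at about 24.5 mm plus 9.5 mm finger half-width). Next come the lid, then violet.

```bash
python3 - <<'E'
from h import *
yaw=-.045; a=np.array([np.cos(yaw),np.sin(yaw)]); h=np.array([.599,.0775]); rot=[np.pi,0,yaw]; R=.09
def tcp(th,gap=0):
    x=-R*np.cos(th)+(.006+gap)*np.sin(th)+.0095; z=.055+R*np.sin(th)+(.006+gap)*np.cos(th)
    return [*(h+a*x),z+.025]
p=tcp(1.5,.035)
r.reach([p[0],p[1],.29],rot); r.servo_line(p,.2)
f0=np.array(r.current_wrist_force())
log=[]
for th in np.arange(1.5,.06,-.1):
    r.servo_line(tcp(th),.12); f=np.array(r.current_wrist_force())-f0; log.append((round(th,2),*np.round(f[[0,2]],1)))
    if np.linalg.norm(f)>15: break
p=np.array(tcp(.03))
if log[-1][0]<.2:
    for k in range(10):
        r.servo_line(list(p-[0,0,.0015*k]),.06); f=np.array(r.current_wrist_force())-f0; log.append((k,*np.round(f[[0,2]],1)))
        if f[2]>10: break
print([tuple(map(float,l)) for l in log])
q=r.current_tcp_pos(); print(q); r.servo_line([q[0],q[1],.25],.25)
push([.435,-.2655],-.045,.054)
print(r.current_time())
snap('top'); p,_=snap('scene'); t=np.load('top.npz')['p']
i=cv2.resize(t[135:240,150:430],(784,294),interpolation=cv2.INTER_CUBIC)
j=cv2.resize(p[170:290,140:420],(700,300),interpolation=cv2.INTER_CUBIC)
cv2.imwrite('pics/c3.png',np.vstack([i,np.pad(j,((0,0),(0,84),(0,0)))]))
E
```

```text
[(1.5, -0.3, -1.5), (1.4, 0.2, -1.5), (1.3, -0.3, -0.4), (1.2, 0.5, -1.3), (1.1, -0.0, -2.1), (1.0, 0.0, -0.6), (0.9, 0.4, -1.2), (0.8, -0.2, -1.1), (0.7, 0.2, -0.4), (0.6, 0.8, -1.5), (0.5, 0.3, -1.3), (0.4, -0.6, -1.8), (0.3, -0.3, -1.5), (0.2, 0.1, -0.5), (0.1, 0.7, -1.8), (0.0, -0.3, -1.8), (1.0, -0.5, -0.9), (2.0, -0.6, 3.9), (3.0, -3.1, 13.3)]
[0.51905786 0.08112548 0.08616427]
[(-19.0, np.float64(0.6)), (-16.0, np.float64(-0.0)), (-13.0, np.float64(-0.2)), (-10.0, np.float64(-0.1)), (-7.0, np.float64(0.4)), (-4.0, np.float64(1.1)), (-1.0, np.float64(0.6)), (2.0, np.float64(-0.2)), (5.0, np.float64(0.8)), (8.0, np.float64(0.8)), (11.0, np.float64(0.3)), (14.0, np.float64(-0.2)), (17.0, np.float64(0.4)), (20.0, np.float64(0.5)), (23.0, np.float64(0.5)), (26.0, np.float64(0.8)), (29.0, np.float64(0.1)), (32.0, np.float64(0.9)), (35.0, np.float64(0.6)), (36.5, np.float64(0.3)), (38.0, np.float64(0.3)), (39.5, np.float64(1.5)), (41.0, np.float64(1.1)), (42.5, np.float64(0.5)), (44.0, np.float64(5.8)), (45.5, np.float64(9.1)), (47.0, np.float64(13.4))]
30.7333
```

View pics/c3.png

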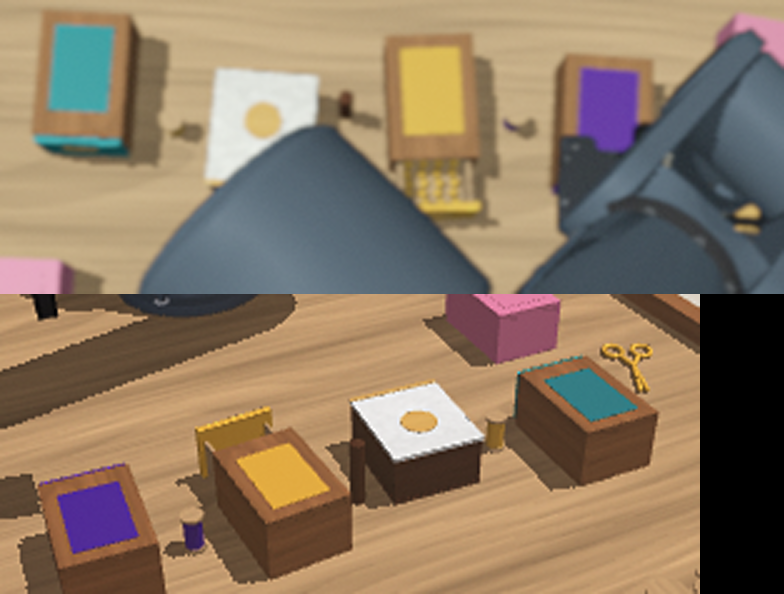

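The picture shows the teal and violet fronts flush with their cases, the lid flat on the box (tip stopped at z = 0.061, as required), and the gold drawer still open. The spools and needle case stand where they were, and the arm is clear.

```bash
python3 -c "
from station import r
print(r.hand_in())"
```

```text
the job is handed in; nothing more can be done
None
```

I handed the job in at about 31 s: violet and teal were pushed until they hit their stops, the lid is pressed flat on the box, and gold is still open. The last pictures show nothing loose disturbed, though the arm hid the bead jar and the lid hides the thimble. The hand-in call gave no verdict.

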